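# Lock a cane section in the fitting rail and hold the stop's pin home

## Robot

A 6-joint arm with a two-finger parallel gripper is mounted at the origin on the work surface. World frame = base frame: x ahead of the robot, y to its left, z up, the work surface at z = 0. Lengths are in m, angles in rad, forces in N, time in s.
With the tool pointing down it reaches from about 0.35 to 0.975 m from the base axis. Payload 4.9 kg.
Tool frame: the origin (TCP) lies midway between the tips of the shut fingers; the grasp point (between the pads) lies ctrl.grip_point_offset behind it (ctrl.grip_point_offset is the distance from the TCP to the grasp point, in m); x points along the fingers, y is the direction in which the jaws open and shut, and the axes are right-handed (so a half turn about x gives the same grasp; the last joint's range is limited). The gripper opens to 85 mm and grips with 20 to 120 N. Pads are 22 mm wide; open, the fingers measure 114 mm over their backs; the gripper's body (76 mm by 85 mm) begins 54 mm behind the grasp point. The pads swing forward as they close: fully open they stand 13 mm farther back than shut.
Start: joints at [1.164, 0.053, 1.613, -0, 1.476, -0.119], TCP at [0.177, 0.599, 0.204] pointing down, gripper open.
Joint ranges: [-3.01, 3.01], [-1.01, 2.22], [0.06, 2.58], [-1.02, 4.17], [0.09, 2.62], [-3.14, 3.14]. Speed limits (rad/s): [2.57, 2.57, 3.14, 3.14, 3.14, 3.14].

## Interface

Orientations are given as a rotation vector (axis times angle).
In Python, from station import ctrl gives the robot as it stands. The module is installed in compiled form; this text tells all that it offers.
- The arm moves only by the tool drive_tool, never from a script. Its argument "commands" is text: rows parted by semicolons, each of 5 numbers parted by spaces: the closure, from -1 (fully open) to 1 (shut), so that 0 is half open, then the shift along the tool's x, y, z in units of 40 mm (1.0 is 40 mm), then the turn about the tool's x in units of 5 degrees (1.0 is 5 degrees). A call has 1 to 8 rows; each row is the pose to reach, as a shift and turn from the pose commanded when the call began, along the tool's axes at that moment; what a row does not reach only later rows make up. A row lasts 1/12 s, in which the tool goes at most 41.7 mm and 7.16 degrees, less where a joint would pass 70% of its speed; a pose out of reach is approached as far as the arm can. A call with a gripper value outside its range is refused whole. The fingers move at their own pace and stop on an object; "newtons" is the grip in N (left out, the last holds). Time passes only in rows, so rows that repeat a pose let the fingers close. It gives the time, the measured TCP pose, the force and the opening at its end, in the units of the state.
- ctrl.get_obs(): the state, without advancing time (a new reading comes with each control period).
- ctrl.get_image(name): name is "side" or "top" or "wrist"; returns (picture, depth): 480x640x3 uint8, blue, green, red; 480x640 float32, m along the optical axis (not along the pixel's ray), 0 where there is no reading.
- ctrl.camera_info(name): a dict with "K" (3x3 intrinsics, pixels), "T" (4x4, takes a point from camera to world coordinates). Camera axes: x right, y down, z forward; pixel columns grow to the right and rows downward; lengths in m; the calibration is good to about 2 mm. A picture is of the moment at which its call begins: read the wrist's pose just before it. camera_info takes no time and is no camera call; for the wrist camera it gives the pose at the moment of the call.
- ctrl.finish_job(): hands the job in, once; it reports no verdict.
The state is a dict: "t": time; "q": joint angles; "dq": joint speeds; "effort": joint torques, N m; "tool_pos": TCP position; "tool_rot": TCP orientation; "contact_force": force on the tool from outside, world axes, zero at the start; "wrist_torque": the same for the moment, N m; "opening": finger opening in m.
Only numpy, scipy, OpenCV 4.12 (cv2) and the standard library are available. Lean on these libraries where they do the work, as an engineer would, in place of code of your own. Each camera call takes 0.05 s, during which the arm holds its last target.

## Task

Take the cane section from the low plywood cradle and lay it gently, without dropping it, in both V rests of the fitting rail, midway or a little nearer the sliding stop, with its rubber ferrule towards the stop, and let go of it. Then pull up the stop's spring plunger by its knob, slide the stop one hole towards the section so that its pad bears on the ferrule, let the pin go fully home in that hole, and finish still holding the knob with the pin home, ready for the handle to be tapped on. Leave the other things on the bench where they are.

Things in the scene. Friction and masses are not known exactly. Their poses are not given: they have to be found in the camera images.
- rail: (Sizes in mm here and below.) Fitting rail screwed to the bench: aluminium square tube, 40 wide, flat top 46 above the bench, along its own y (from -170 to +350); x across, z up. Origin on the bench under the tube's centre line, midway between its two wooden V rests. Rests on the tube at y = -70 and +70: 24 long (y), 60 wide, top at z = 98, 90-degree notch 43 wide at the top
- seat (a point): Where the middle of a 22 mm bar lies when it rests in both V rests and midway between them: on the bar's axis, 92 above the bench. Axes as rail
- next_hole (a point): Centre, on the tube's top (z = 46), of the hole the stop has to go to, at y = 190 on the rail. The tube's top has five 12 mm holes, 40 apart, from y = 150 to 310; the stop starts locked in the one at y = 230
- stop (a joint): How far (m) the stop has slid along the rail towards the rests: 0 in its first hole, 0.040 in the next, range -0.085 to 0.060. The stop is a steel sleeve 52 x 52 over the tube (top at z = 52), two low cheeks (to z = 64) and an upright plate 52 wide (to z = 112) facing the rests. Pin out, it slides with 1.5 N of friction and can be dragged by the plunger knob itself
- plunger (a joint): How far (m) the stop's spring plunger is pulled straight up: 0 = pin fully home (12 mm deep in a hole), above 0.013 it is clear of the tube, 0.020 = end of travel. The spring pushes it down with 6 N at 0, 12 N at 0.020. Let go between holes, the pin rests on the tube at about 0.012
- knob_mid (a point): Middle of the plunger's black knob, an upright cylinder 28 across, 26 high, over the pin; 85 above the bench when home. It rises with the plunger and travels with the stop. The stop's plate stands 36 mm from its side, towards the rests; on the other sides it is free down to the sleeve's top (z = 52)
- knob: The same knob as a body; origin on the pin's axis, 85 mm below the knob's middle
- stop_face (a point): Centre of the stop's round rubber pad (36 across), the face that looks at the rests (the rail's -y), 92 above the bench, 60 from the knob's axis. At y = 170 on the rail at the start, 130 in the next hole. Axes as rail
- shaft_mid (a point): Middle of the cane section, on its axis: pale round wooden bar 22 across, 280 long, about 0.11 kg, brass joint at one end, black rubber ferrule (29 across, last 35 mm) at the other; its y points to the ferrule. Starts level in two notches of a low plywood cradle (80 x 170; notch boards 130 apart, 49 high), axis 45 above the bench, ferrule on the same side (+y, left) as the stop
- shaft_foot (a point): Centre of the flat end of the ferrule, 140 mm from shaft_mid along the bar
- handle_blank: Bystander: a dark wooden cane handle lying on its side, T-shaped, about 130 x 60 x 28; origin under its middle, on the bench. Leave alone
- mallet: Bystander: a rubber mallet lying down, pale handle, head 90 x 56 mm, 250 long; origin under the handle's end in the head, on the bench. Leave alone
- glue: Bystander: a white glue bottle, 52 across, 130 high; origin under its centre, on the bench. Leave alone
- tin: Bystander: an open steel tin, 76 across, 50 high; origin under its centre, on the bench. Leave alone
- sand_block: Bystander: a cork sanding block 55 x 90 x 30; origin under its centre, on the bench. Leave alone
- collar: Bystander: a small brass ring, 31 across, 16 high, lying flat on the bench beside the rail; origin under its centre, on the bench. Leave alone
- disc: Bystander: a dark grinding disc lying flat, 115 across, 6 thick; origin under its centre, on the bench. Leave alone
- driver: Bystander: a screwdriver with a wooden handle, 200 long; origin under its middle, on the bench. Leave alone
- shaft: The same cane section as a body (origin at shaft_mid)

How it is judged:
On the way, in this order (a step that is already met when the one before it is completed fails the run):
1. the cane section lies in both V rests, ferrule towards the stop, let go, while the stop is still locked in its first hole (z of shaft_mid in the frame of rail between 0.088 and 0.096 m and x of shaft_mid in the frame of rail between -0.004 and 0.004 m and angle between the y axis of shaft_mid and the y axis of rail, either way round below 0.035 rad and y of shaft_foot in the frame of rail above 0.1 m and contact force between the fingers and shaft below 0.3 N and value of joint stop between -0.003 and 0.003 m and value of joint plunger below 0.003 m), for 0.3 s.
2. the plunger is pulled up by its knob (value of joint plunger above 0.008 m and contact force between the fingers and knob above 1 N), for 0.1 s.
3. the stop is at the next hole with its pin home (value of joint stop between 0.037 and 0.043 m and value of joint plunger below 0.003 m), for 0.2 s.
At the end, for the whole second after the job is handed in: Section at rest in both V rests (axis within 4 mm and 2 degrees), not touched by the fingers, ferrule within 5 mm of the stop's pad; stop in the next hole (40 mm, within 3), pin within 3 mm of fully home, fingers still holding or pressing the knob with over 2 N (all of step 3 and z of shaft_mid in the frame of rail between 0.088 and 0.096 m and x of shaft_mid in the frame of rail between -0.004 and 0.004 m and angle between the y axis of shaft_mid and the y axis of rail, either way round below 0.035 rad and y of shaft_foot in the frame of rail above 0.1 m and contact force between the fingers and shaft below 0.3 N and y of shaft_foot in the frame of stop_face between -0.005 and 0.005 m and contact force between the fingers and knob above 2 N and linear speed of shaft below 0.02 m/s); the arm keeps its last pose, push and grip.
It fails at once if the section is dropped (it falls free of the fingers faster than 0.5 m/s) (linear speed of shaft above 0.5 m/s and contact force between the fingers and shaft below 0.05 N).
It fails at once if another thing on the bench is disturbed (moved more than 30 mm) (distance of any of handle_blank, mallet, glue, tin, sand_block, collar, disc, driver from where it was at the start of the episode above 0.03 m).
It also fails if it takes over 45 s, if anything falls off the work surface, if the arm or the gripper's body presses on something with over 40 N, if the wrist force passes 120 N, or if a joint passes its speed limit or range.

## Working session

There is one attempt and no reset: what is moved stays moved. The work goes in short steps, Python scripts to look and compute and a tool call to move; the robot and the scene stay as the last step left them, time stands still between calls to the robot, and variables do not carry over. Pictures are saved under pics/ and viewed, and the job is handed in when it is done.

Besides the shell and the picture viewer there is one more tool, called after "Call:" by a JSON object that holds its "method" and its "body", one argument or row to a line. drive_tool: Moves the arm, as the interface text tells. Its arguments: {"type":"object","properties":{"commands":{"type":"string"},"newtons":{"type":"number"}},"required":["commands"]}

```bash
mkdir -p pics; ls
python3 - <<'E'
from station import ctrl
import cv2,numpy as np
print(ctrl.get_obs(), ctrl.grip_point_offset)
for n in("side","top","wrist"):
    i=ctrl.camera_info(n);p,d=ctrl.get_image(n)
    print(n,np.round(i["K"],1).tolist(),np.round(i["T"],4).tolist())
    cv2.imwrite(f"pics/{n}0.png",p); np.savez(f"{n}0.npz",p=p,d=d,K=i["K"],T=i["T"])
E
```

```text
pics
{'t': 0.0, 'q': array([ 1.16399128e+00,  5.33421864e-02,  1.61431118e+00,  1.44868713e-05,
        1.47601837e+00, -1.19006655e-01]), 'dq': array([ 8.55523423e-04,  2.24185586e-04,  1.33149614e-03,  5.44172404e-05,
       -1.13999580e-03, -1.52382855e-03]), 'effort': array([-1.98305373e-03, -3.93725324e+01, -3.70153105e+01, -4.45056767e-04,
        7.42614007e-03, -2.33195931e-05]), 'tool_pos': array([0.17712493, 0.59865508, 0.20266193]), 'tool_rot': array([ 0.22433512,  1.55952079, -0.22749198]), 'contact_force': array([0.10411134, 0.40966061, 0.03350545]), 'wrist_torque': array([0.02606158, 0.04617385, 0.06188894]), 'opening': 0.08503811649047956} 0.0187
side [[433.9, 0.0, 319.6], [0.0, 433.9, 237.4], [0.0, 0.0, 1.0]] [[0.9932, -0.0603, 0.0995, 0.4419], [-0.1162, -0.4593, 0.8806, -0.8465], [-0.0074, -0.8862, -0.4632, 0.5215], [0.0, 0.0, 0.0, 1.0]]
top [[574.5, 0.0, 320.1], [0.0, 574.5, 229.0], [0.0, 0.0, 1.0]] [[0.0132, -0.9878, 0.1549, 0.3013], [-0.9999, -0.0142, -0.0058, -0.0061], [0.008, -0.1548, -0.9879, 1.5343], [0.0, 0.0, 0.0, 1.0]]
wrist [[408.2, 0.0, 319.9], [0.0, 408.2, 236.9], [0.0, 0.0, 1.0]] [[0.2838, 0.9171, 0.2798, 0.1064], [0.9589, -0.2709, -0.0848, 0.6212], [-0.002, 0.2923, -0.9563, 0.3732], [0.0, 0.0, 0.0, 1.0]]
```

View pics/top0.png

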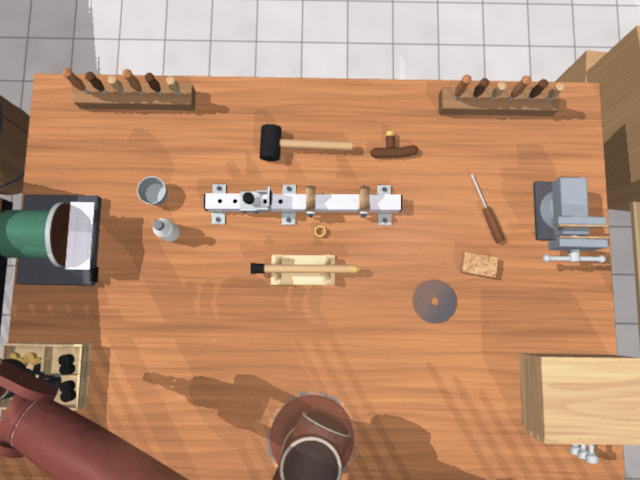

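View pics/side0.png

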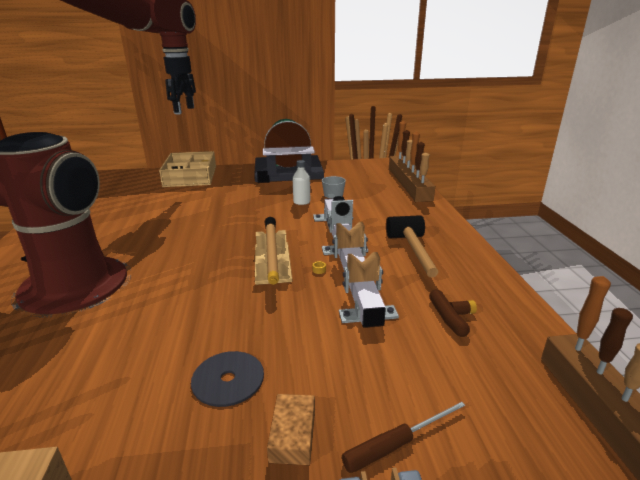

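View pics/wrist0.png

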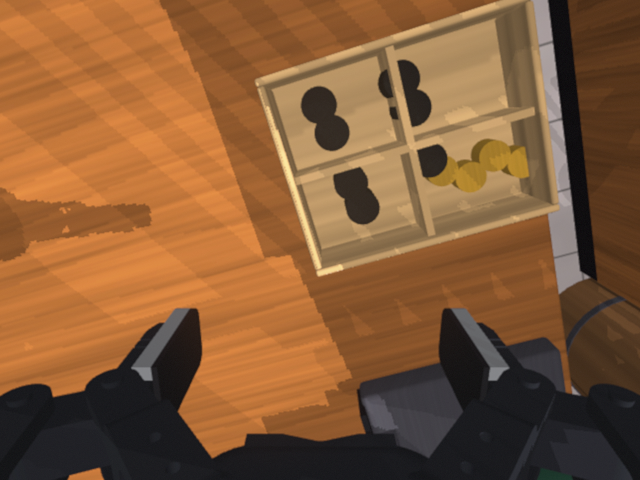

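The top view shows the bar at row ≈268 (ferrule col 252, brass col 356). The rail is at row ≈202, with rests at cols 310 and 364 and the knob at (248,198). The side view agrees. Next I measure both.

```bash
cat > h.py <<'E'
import numpy as np,cv2
def ray(K,T,u,v,z):
    d=T[:3,:3]@np.linalg.solve(K,np.array([u,v,1.0])); o=T[:3,3]
    return o+d*(z-o[2])/d[2]
def cloud(K,T,d):
    v,u=np.mgrid[:480,:640]; r=np.stack([(u-K[0,2])/K[0,0]*d,(v-K[1,2])/K[1,1]*d,d],-1)
    return r@T[:3,:3].T+T[:3,3]
def fit(P):
    c=P.mean(0);w=np.linalg.svd(P-c)[2][0]; return c,w*np.sign(w[1])
E
python3 - <<'E'
from h import *
D=np.load("top0.npz");K,T,p,d=D["K"],D["T"],D["p"],D["d"]
C=cloud(K,T,d)
print("bench z",np.median(C[320:380,200:260,2]))
b=(slice(255,282),slice(240,365))
z=C[...,2]
m=np.zeros(z.shape,bool);m[b]=z[b]>0.0495
c=C[m];print("shaft pts",len(c),c.min(0),c.max(0)); o,w=fit(c[:,:2]);t=(c[:,:2]-o)@w
print(o,w,np.degrees(np.arctan2(-w[0],w[1])),t.min(),t.max(), o+w*(t.min()+t.max())/2)
# rail top
m=np.zeros(z.shape,bool);m[185:215,200:405]=abs(z[185:215,200:405]-.046)<.003
c=C[m];o,w=fit(c[:,:2]);t=(c[:,:2]-o)@w;n=(c[:,:2]-o)@[w[1],-w[0]]
print("rail",len(c),o,w,np.degrees(np.arctan2(-w[0],w[1])),t.min(),t.max(),np.percentile(n,[1,99]))
# rests
for lo,hi in((300,320),(354,374)):
    m=np.zeros(z.shape,bool);m[175:225,lo:hi]=z[175:225,lo:hi]>.07
    c=C[m];print("rest",len(c),c.min(0),c.max(0),c.mean(0))
m=np.zeros(z.shape,bool);m[185:212,238:275]=z[185:212,238:275]>.09
for q in C[m]:pass
c=C[m];print("stop hi",c.min(0),c.max(0),c.mean(0))
m=np.zeros(z.shape,bool);m[185:212,236:262]=z[185:212,236:262]>.09
c=C[m];print("knob",len(c),c.min(0),c.max(0),c.mean(0))
cv2.imwrite("pics/c0.png",cv2.resize(p[110:310,190:420],None,fx=3.4,fy=3,interpolation=cv2.INTER_CUBIC))
S=np.load("side0.npz")
cv2.imwrite("pics/c1.png",cv2.resize(S["p"][180:340,230:430],None,fx=4,fy=3.7,interpolation=cv2.INTER_CUBIC))
E
```

```text
bench z -0.0010021648751149526
shaft pts 807 [ 0.30132819 -0.11421497  0.04950274] [0.46589185 0.16202238 1.53431334]
[0.42948407 0.03169644] [0.00354991 0.9999937 ] -0.20339505912339748 -0.14589761744800053 0.13032365689009912 [0.42945643 0.02390951]
rail 1470 [0.60917216 0.02123321] [-0.00699851  0.99997551] 0.40098842386374745 -0.25225187558536144 0.2718770125291845 [-0.02544117  0.02071836]
rest 254 [ 0.30132819 -0.00613979  0.07052006] [0.6388505  0.02305828 1.53431334] [0.60455542 0.0108558  0.10512375]
rest 255 [ 0.30132819 -0.14057301  0.07055044] [ 0.64112163 -0.00613979  1.53431334] [ 0.60699412 -0.12700245  0.09898566]
stop hi [ 0.30132819 -0.00613979  0.0903593 ] [0.63406747 0.18392487 1.53431334] [0.59574794 0.13959755 0.15500741]
knob 100 [ 0.30132819 -0.00613979  0.0903593 ] [0.62252162 0.18392487 1.53431334] [0.59588812 0.16378331 0.15390477]
```

View pics/c0.png

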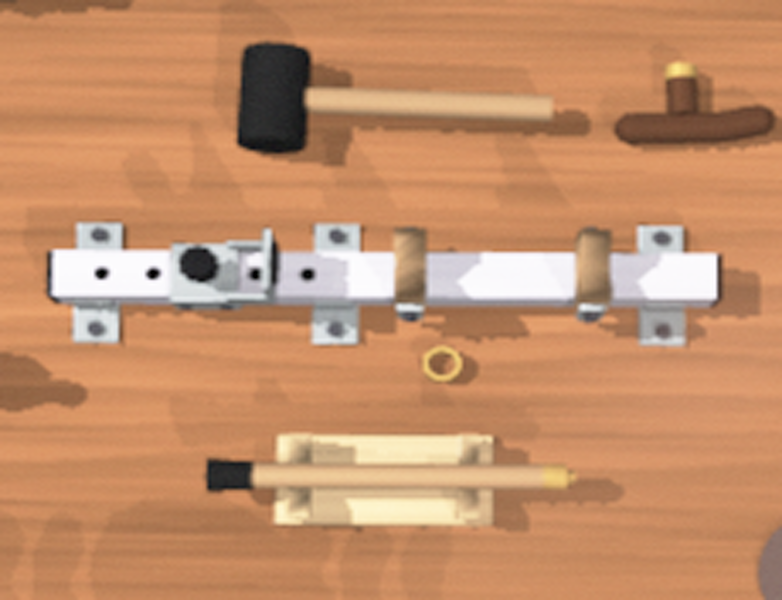

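View pics/c1.png

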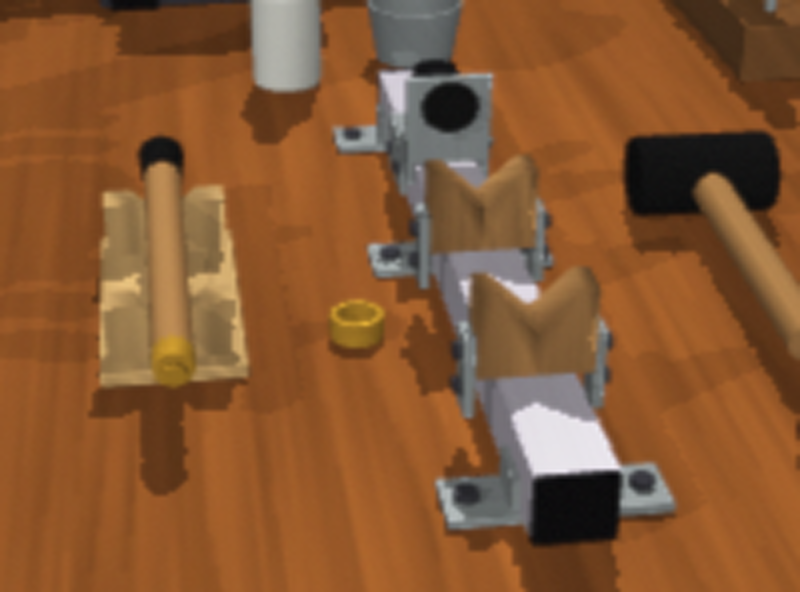

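The crops show clear outlines. Depth dropouts (0) polluted the statistics, so I'll filter those and fit properly.

Run:
```python
from h import *
D=np.load("top0.npz");K,T,p,d=D["K"],D["T"],D["p"],D["d"]
C=cloud(K,T,d);C[d==0]=-9
z=C[...,2]
def sel(r0,r1,c0,c1,zl,zh):
    m=np.zeros(z.shape,bool);s=(slice(r0,r1),slice(c0,c1));m[s]=(z[s]>zl)&(z[s]<zh);return m
def rep(n,m):
    c=C[m];print(n,len(c),np.round(c.min(0),4),np.round(c.max(0),4),np.round(c.mean(0),4));return c
# shaft by depth ridge: color-free, per-column mid rows, onto z=.045 silhouettes
for n,a in(("bar",(255,282,264,340,.0505,.08)),("ferr",(255,282,240,263,.04,.08)),("brassEnd",(255,282,345,365,.04,.08))): rep(n,sel(*a))
# colour profile along a column
hsv=cv2.cvtColor(p,cv2.COLOR_BGR2HSV)
g=p.astype(int)
print("ferrule row268 sum",[(c,int(g[268,c].sum())) for c in range(247,266)])
print("brass row268",[(c,g[269,c].tolist()) for c in range(346,362)])
c=rep("rail",sel(190,213,215,400,.044,.0485));xy=c[:,:2]
for y in np.arange(-.22,.28,.04):
    q=xy[abs(xy[:,1]-y)<.01]
    if len(q):print(round(y,2),len(q),q[:,0].min().round(4),q[:,0].max().round(4))
for lo,hi in((300,320),(354,374)):rep("rest",sel(175,225,lo,hi,.06,.12))
rep("knob",sel(185,212,236,258,.092,.12)); rep("plate",sel(180,215,260,280,.08,.13))
```

```text
bar 501 [ 0.3992 -0.065   0.0505] [0.4659 0.1291 0.0652] [0.432  0.0342 0.0545]
ferr 121 [0.4188 0.1333 0.0416] [0.4458 0.162  0.0649] [0.4307 0.1479 0.0548]
brassEnd 116 [ 0.4221 -0.1147  0.0415] [ 0.4439 -0.0801  0.0632] [ 0.433  -0.0964  0.0517]
ferrule row268 sum [(247, 438), (248, 437), (249, 408), (250, 298), (251, 134), (252, 134), (253, 127), (254, 133), (255, 136), (256, 138), (257, 136), (258, 124), (259, 135), (260, 136), (261, 130), (262, 127), (263, 251), (264, 481), (265, 596)]
brass row268 [(346, [149, 196, 235]), (347, [148, 194, 234]), (348, [148, 197, 236]), (349, [143, 200, 237]), (350, [133, 205, 239]), (351, [126, 207, 241]), (352, [125, 207, 241]), (353, [124, 205, 241]), (354, [126, 206, 240]), (355, [125, 205, 240]), (356, [117, 189, 230]), (357, [103, 167, 211]), (358, [111, 175, 221]), (359, [100, 151, 204]), (360, [92, 128, 184]), (361, [92, 129, 183])]
rail 1066 [ 0.5825 -0.2229  0.044 ] [0.6407 0.2639 0.0485] [0.6094 0.006  0.0461]
-0.22 37 0.5934 0.6315
-0.18 49 0.5928 0.6313
-0.14 18 0.5927 0.6307
-0.1 62 0.5917 0.63
-0.06 57 0.5889 0.6295
-0.02 51 0.5904 0.6288
0.02 14 0.5898 0.6273
0.06 54 0.5894 0.6277
0.1 42 0.5886 0.6268
0.14 45 0.5825 0.6292
0.18 14 0.5825 0.6337
0.22 51 0.5871 0.6279
0.26 36 0.589 0.6274
rest 273 [ 0.5711 -0.0009  0.0603] [0.6487 0.0231 0.1041] [0.6064 0.011  0.0862]
rest 280 [ 0.5708 -0.1406  0.0602] [ 0.6512 -0.1163  0.107 ] [ 0.6074 -0.1279  0.0855]
knob 89 [0.596  0.1557 0.0921] [0.6225 0.1839 0.1029] [0.6082 0.1708 0.0968]
plate 91 [0.5822 0.1108 0.0807] [0.6354 0.1213 0.1174] [0.6058 0.1163 0.1061]
```

```bash
cat >> h.py <<'E'
from scipy.spatial.transform import Rotation as R
def goal(o,grip,yaw,off=0.0187):
    """grip point wanted (world), tool x down, jaw axis at yaw (rad) from world x. prints shift in units/turn"""
    Rt=R.from_rotvec(o["tool_rot"]).as_matrix()
    tcp=np.array(grip)-[0,0,off]
    s=Rt.T@(tcp-o["tool_pos"])/.04
    j=Rt[:,1]; 
    a=np.arctan2(j[1],j[0]); dth=(yaw-a+np.pi/2)%np.pi-np.pi/2
    print("down axis",Rt[:,0].round(4),"jaw yaw deg",np.degrees(a).round(2),"shift units",s.round(3),"turn units",(-np.degrees(dth)/5).round(3))
E
python3 - <<'E'
from h import *
from station import ctrl
D=np.load("top0.npz");K,T,p,d=D["K"],D["T"],D["p"],D["d"]
C=cloud(K,T,d);C[d==0]=-9
for c in(285,303,320,278,330):
    print(c,[(round(x,3),round(z*1000)) for x,z in zip(C[250:290:2,c,0],C[250:290:2,c,2])])
o=ctrl.get_obs(); print(R.from_rotvec(o["tool_rot"]).as_matrix().round(3))
goal(o,[.432,.0225,.15+.0187],0.009)
E
```

```text
285 [(np.float64(0.484), -3), (np.float64(0.479), -7), (np.float64(0.471), 11), (np.float64(0.466), 13), (np.float64(0.461), 10), (np.float64(0.456), 7), (np.float64(0.45), 13), (np.float64(0.441), 47), (np.float64(0.435), 56), (np.float64(0.43), 58), (np.float64(0.425), 56), (np.float64(0.424), 5), (np.float64(0.418), 10), (np.float64(0.413), 6), (np.float64(0.408), 8), (np.float64(0.402), 8), (np.float64(0.397), 6), (np.float64(0.392), -1), (np.float64(0.387), 2), (np.float64(0.382), 0)]
303 [(np.float64(0.484), -2), (np.float64(0.479), -5), (np.float64(0.474), -7), (np.float64(0.467), 12), (np.float64(0.462), 6), (np.float64(0.456), 7), (np.float64(0.451), 4), (np.float64(0.441), 52), (np.float64(0.436), 50), (np.float64(0.431), 56), (np.float64(0.426), 48), (np.float64(0.424), 7), (np.float64(0.419), 13), (np.float64(0.414), 9), (np.float64(0.408), 10), (np.float64(0.403), 14), (np.float64(0.398), 7), (np.float64(0.393), 7), (np.float64(0.388), 0), (np.float64(0.382), 0)]
320 [(np.float64(0.485), -6), (np.float64(0.478), 8), (np.float64(0.474), 3), (np.float64(0.468), 8), (np.flo
[... 872 characters left out ...]
64(0.382), -7)]
330 [(np.float64(0.485), 0), (np.float64(0.48), 1), (np.float64(0.47), 41), (np.float64(0.464), 43), (np.float64(0.458), 53), (np.float64(0.453), 46), (np.float64(0.448), 44), (np.float64(0.443), 47), (np.float64(0.438), 48), (np.float64(0.432), 55), (np.float64(0.427), 49), (np.float64(0.422), 45), (np.float64(0.417), 45), (np.float64(0.412), 48), (np.float64(0.407), 48), (np.float64(0.402), 42), (np.float64(0.397), 35), (np.float64(0.393), 9), (np.float64(0.389), 0), (np.float64(0.383), -2)]
[[-0.001  0.284  0.959]
 [-0.001  0.959 -0.284]
 [-1.    -0.002 -0.   ]]
down axis [-6.0e-04 -1.4e-03 -1.0e+00] jaw yaw deg 73.51 shift units [  1.341 -12.005  10.198] turn units 14.599
```

Call:
{"method": "drive_tool", "body": {
  "commands": "-1 0 -12 10.2 14.6;-1 0 -12 10.2 14.6;-1 0 -12 10.2 14.6;-1 0 -12 10.2 14.6;-1 0 -12 10.2 14.6;-1 0 -12 10.2 14.6;-1 0 -12 10.2 14.6;-1 0 -12 10.2 14.6"
}}

```text
t: 0.82
tool_pos: [0.3123, 0.2926, 0.2036]
tool_rot: [1.002, 1.328, -1.002]
contact_force: [1.2, 0.4, -0.2]
opening: 0.0853
```

Run:
```python
from h import *
from station import ctrl
o=ctrl.get_obs();print(o["t"],o["tool_pos"],o["q"].round(2))
goal(o,[.432,.0225,.2+.0187],0.009)
```

```text
0.8167 [0.31234416 0.29261463 0.20360642] [ 0.58 -0.45  2.05 -0.    1.55  0.3 ]
down axis [ 1.e-04 -1.e-04 -1.e+00] jaw yaw deg 15.91 shift units [0.091 1.026 7.314] turn units 3.079
```

Call:
{"method": "drive_tool", "body": {
  "commands": "-1 0 1 7.2 3;-1 0 1 7.2 3;-1 0 1 7.2 3;-1 0 1 7.2 3;-1 0 1 7.2 3;-1 0 1 7.2 3;-1 0 1 7.2 3;-1 0 1 7.2 3"
}}

```text
t: 1.48
tool_pos: [0.4326, 0.0233, 0.2038]
tool_rot: [1.198, 1.213, -1.201]
contact_force: [-1.4, 1.0, -0.2]
opening: 0.0852
```

Run:
```python
from h import *
from station import ctrl
o=ctrl.get_obs();print(o["t"],o["tool_pos"],o["dq"].round(3))
goal(o,[.432,.0225,.2+.0187],0.009)
i=ctrl.camera_info("wrist");p,d=ctrl.get_image("wrist");np.savez("w1.npz",p=p,d=d,**{k:i[k] for k in"KT"});cv2.imwrite("pics/w1.png",p)
print(i["T"].round(3))
```

```text
1.4833 [0.43264893 0.0232866  0.20376531] [ 0.099 -0.028  0.026  0.07   0.046  0.092]
down axis [ 3.0e-04 -2.7e-03 -1.0e+00] jaw yaw deg 0.73 shift units [ 0.094 -0.016  0.019] turn units 0.043
[[ 1.     0.012  0.004  0.432]
 [ 0.013 -0.955 -0.295  0.099]
 [ 0.     0.295 -0.955  0.374]
 [ 0.     0.     0.     1.   ]]
```

View pics/w1.png

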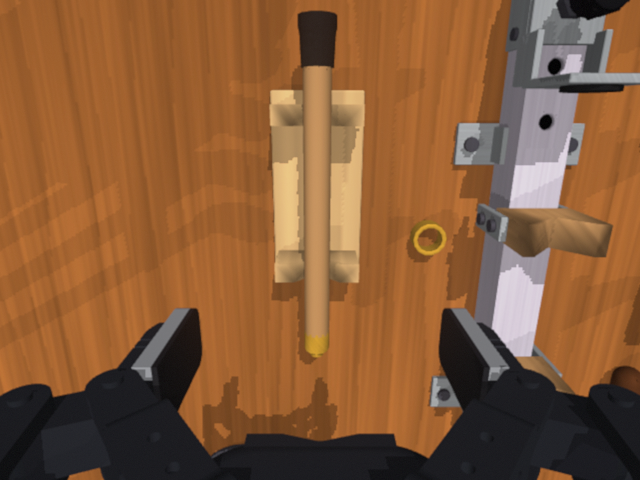

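The wrist view shows the bar from the ferrule (318,12) to the brass end (317,354). It lies straight down the image between the jaws, with the collar at (430,238). I'll cast the bar's edges onto its axis plane.

Run:
```python
from h import *
D=np.load("w1.npz");K,T,p,d=D["K"],D["T"],D["p"],D["d"]
C=cloud(K,T,d);C[d==0]=-9
g=p.astype(int)
P=[]
for r in list(range(20,60,10))+list(range(75,88,4))+list(range(140,250,10))+list(range(290,330,8)):
    row=C[r,:,2]; m=(row>.035)&(row<.08)&(np.abs(np.arange(640)-317)<24)
    c=np.where(m)[0]
    if len(c)<5: continue
    a=ray(K,T,c.min()-.5,r,.045);b=ray(K,T,c.max()+.5,r,.045); mid=(a+b)/2; P.append(mid[:2])
    print(r,c.min(),c.max(),mid[:2].round(4),"w",(b-a)[0].round(4))
P=np.array(P); f=np.polyfit(P[:,1],P[:,0],1); print(f, np.degrees(np.arctan(f[0])), np.std(P[:,0]-np.polyval(f,P[:,1])))
print([int(g[r,318].sum()) for r in range(5,20)],[g[r,317].tolist() for r in range(340,362,2)])
for n,u,v,z in(("foot bot edge",318,11.5,.045),("foot top",318,11.5,.0595),("brass",317,355,.045)):print(n,ray(K,T,u,v,z).round(4))
```

```text
20 297 336 [0.4292 0.1622] w 0.029
30 298 335 [0.4292 0.1556] w 0.0277
40 299 334 [0.4293 0.149 ] w 0.0264
50 300 334 [0.4297 0.1423] w 0.0259
75 302 331 [0.4295 0.125 ] w 0.0225
79 302 330 [0.4292 0.1222] w 0.0218
83 302 330 [0.4292 0.1194] w 0.0219
87 302 330 [0.4293 0.1166] w 0.022
140 303 330 [0.43   0.0774] w 0.022
150 303 330 [0.4301 0.0697] w 0.0222
160 303 330 [0.4302 0.0619] w 0.0223
170 303 329 [0.4299 0.0539] w 0.0217
180 303 329 [0.43   0.0459] w 0.0218
190 303 329 [0.43   0.0377] w 0.022
200 303 329 [0.4301 0.0294] w 0.0222
210 303 329 [0.4302 0.021 ] w 0.0223
220 303 329 [0.4303 0.0124] w 0.0225
230 304 329 [0.4308 0.0038] w 0.0218
240 304 329 [ 0.4309 -0.005 ] w 0.022
290 304 328 [ 0.4309 -0.0511] w 0.022
298 304 328 [ 0.431  -0.0588] w 0.0221
306 304 328 [ 0.4311 -0.0667] w 0.0222
314 304 328 [ 0.4312 -0.0746] w 0.0224
322 304 328 [ 0.4312 -0.0826] w 0.0225
[-0.00851292  0.4305184 ] -0.4877424908517498 0.0001916744753227226
[309, 307, 308, 309, 308, 240, 142, 110, 112, 113, 115, 112, 110, 113, 113] [[51, 158, 211], [51, 154, 207], [51, 152, 204], [51, 152, 205], [50, 152, 203], [49, 154, 205], [49, 153, 204], [45, 138, 186], [45, 141, 191], [43, 93, 152], [46, 97, 160]]
foot bot edge [0.4302 0.1677 0.045 ]
foot top [0.4303 0.1647 0.0595]
brass [ 0.4325 -0.1168  0.045 ]
```

Call:
{"method": "drive_tool", "body": {
  "commands": "-1 0.9 -0.06 0 0.05;-1 1.8 -0.06 0 0.05;-1 2.6 -0.06 0 0.05;-1 3.3 -0.06 0 0.05;-1 3.8 -0.06 0 0.05;-1 4.2 -0.06 0 0.05;-1 4.42 -0.06 0 0.05;-1 4.42 -0.06 0 0.05",
  "newtons": 50
}}

```text
t: 2.2
tool_pos: [0.4264, 0.0301, 0.0248]
tool_rot: [1.194, 1.222, -1.199]
contact_force: [-0.3, -0.2, 0.7]
opening: 0.0855
```

Run:
```python
from h import *
from station import ctrl
o=ctrl.get_obs();print(o["t"],o["tool_pos"],o["dq"].round(3))
goal(o,[.4303,.024,.045],0.0085)
```

```text
2.2 [0.4264487  0.03007905 0.02477177] [-0.007 -0.031 -0.041 -0.002  0.026 -0.002]
down axis [-4.8e-03  7.0e-04 -1.0e+00] jaw yaw deg 1.04 shift units [-0.039  0.093  0.154] turn units 0.111
```

Call:
{"method": "drive_tool", "body": {
  "commands": "-1 -0.04 0.1 0.15 0.1;-1 -0.04 0.1 0.15 0.1;-1 -0.04 0.1 0.15 0.1"
}}

```text
t: 2.45
tool_pos: [0.4346, 0.0228, 0.0306]
tool_rot: [1.205, 1.21, -1.201]
contact_force: [-0.2, 0.2, -0.1]
opening: 0.0854
```

Run:
```python
from h import *
from station import ctrl
o=ctrl.get_obs();print(o["t"],o["tool_pos"],o["dq"].round(3))
goal(o,[.4303,.024,.045],0.0085)
```

```text
2.45 [0.43460399 0.02278059 0.03061648] [ 0.    -0.002  0.01   0.001  0.001  0.001]
down axis [ 3.4e-03 -4.0e-04 -1.0e+00] jaw yaw deg 0.44 shift units [ 0.108 -0.108 -0.031] turn units -0.009
```

Call:
{"method": "drive_tool", "body": {
  "commands": "-1 0.1 -0.1 -0.03 0;-1 0.1 -0.1 -0.03 0;-1 0.1 -0.1 -0.03 0"
}}

```text
t: 2.7
tool_pos: [0.4285, 0.0243, 0.0247]
tool_rot: [1.203, 1.213, -1.203]
contact_force: [-0.6, -0.0, 0.4]
opening: 0.0852
```

Run:
```python
from h import *
from station import ctrl
o=ctrl.get_obs();print(o["t"],o["tool_pos"],o["dq"].round(3))
goal(o,[.4303,.024,.045],0.0085)
```

```text
2.7 [0.42850035 0.0243423  0.0246537 ] [ 0.001  0.004 -0.006 -0.001 -0.003  0.   ]
down axis [-1.e-04  0.e+00 -1.e+00] jaw yaw deg 0.47 shift units [-0.041  0.045  0.009] turn units -0.004
```

Call:
{"method": "drive_tool", "body": {
  "commands": "-1 -0.03 0.04 0 0;-1 -0.03 0.04 0 0;-0.6 -0.03 0.04 0 0;-0.2 -0.03 0.04 0 0;0.2 -0.03 0.04 0 0;0.6 -0.03 0.04 0 0;1 -0.03 0.04 0 0;1 -0.03 0.04 0 0",
  "newtons": 50
}}

```text
t: 3.37
tool_pos: [0.4302, 0.0243, 0.0259]
tool_rot: [1.203, 1.214, -1.204]
contact_force: [-4.7, -0.0, 8.5]
opening: 0.0124
```

Call:
{"method": "drive_tool", "body": {
  "commands": "1 0 0 0 0;1 0 0 0 0;1 0 0 0 0"
}}

```text
t: 3.62
tool_pos: [0.4316, 0.0241, 0.0283]
tool_rot: [1.203, 1.212, -1.202]
contact_force: [-5.5, -0.5, 14.2]
opening: 0.0
```

Run:
```python
from h import *
from station import ctrl
o=ctrl.get_obs();print(o["t"],o["tool_pos"],o["opening"],o["contact_force"])
goal(o,[.4303,.024,.045],0.0085)
```

```text
3.6167 [0.43159926 0.02409558 0.02830904] 4.1835439235254446e-05 [-5.52883092 -0.51853003 14.18143835]
down axis [ 1.2e-03 -4.0e-04 -1.0e+00] jaw yaw deg 0.47 shift units [ 0.05  -0.033  0.002] turn units -0.003
```

Run:
```python
from h import *
from station import ctrl
for n in("wrist","side"):
    i=ctrl.camera_info(n);p,d=ctrl.get_image(n);np.savez(n+"2.npz",p=p,d=d,**{k:i[k] for k in"KT"});cv2.imwrite(f"pics/{n}2.png",p)
cv2.imwrite("pics/s2.png",cv2.resize(p[120:320,180:400],None,fx=3.6,fy=3,interpolation=cv2.INTER_CUBIC))
```

```text
(no output)
```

View pics/wrist2.png

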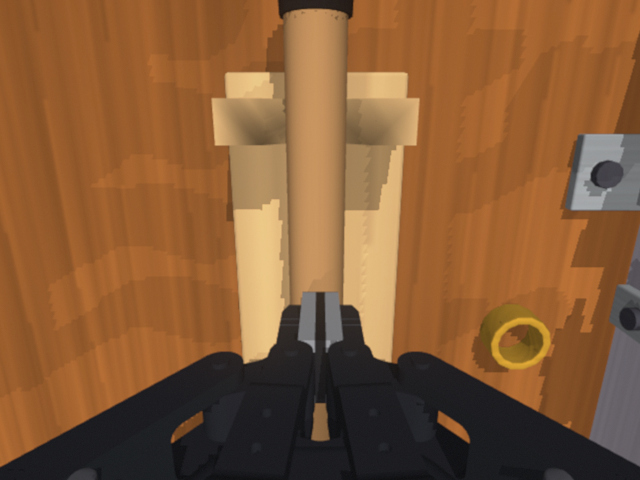

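View pics/s2.png

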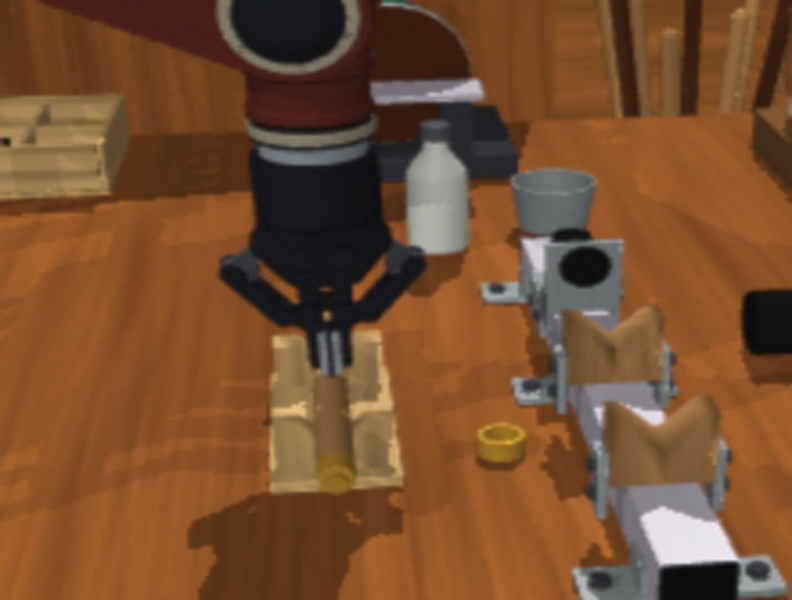

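Run:
```python
from h import *
for f in("w1","wrist2","wrist0"):
    D=np.load(f+".npz");K,T,p,d=D["K"],D["T"],D["p"],D["d"];C=cloud(K,T,d)
    print(f,T[:3,3].round(4),"bench",np.median(C[100:200,20:120,2]).round(4))
    if f=="wrist2":
        for v in(270,280,286,296,300,310,320,330,340):print(v,C[v,[308,317,332],:].round(4).tolist())
```

```text
w1 [0.4323 0.0993 0.374 ] bench 0.0002
wrist2 [0.4315 0.0997 0.1987] bench 0.0003
270 [[0.4277, 0.0431, 0.0562], [0.431, 0.0432, 0.0564], [0.4367, 0.0423, 0.054]]
280 [[0.4276, 0.0389, 0.056], [0.431, 0.0388, 0.0556], [0.4368, 0.0382, 0.054]]
286 [[0.4276, 0.0359, 0.0547], [0.4311, 0.0366, 0.0562], [0.4368, 0.0359, 0.0546]]
296 [[0.4279, 0.036, 0.0638], [0.4311, 0.036, 0.0638], [0.4365, 0.0361, 0.0638]]
300 [[0.428, 0.0362, 0.0675], [0.4311, 0.0358, 0.0667], [0.4364, 0.0364, 0.0676]]
310 [[0.4281, 0.0362, 0.075], [0.4312, 0.0364, 0.0754], [0.4362, 0.0363, 0.0751]]
320 [[0.4283, 0.0355, 0.0807], [0.4312, 0.0357, 0.081], [0.436, 0.0362, 0.0818]]
330 [[0.4285, 0.0364, 0.0885], [0.4312, 0.0356, 0.0871], [0.4359, 0.0354, 0.0867]]
340 [[0.4286, 0.0359, 0.0933], [0.4313, 0.0364, 0.0941], [0.4357, 0.0359, 0.0933]]
wrist0 [0.1064 0.6212 0.3732] bench 0.0003
```

The miss is explained. The wrist depth puts the shut tips at z≈0.060, resting on top of the bar, while the reported TCP is 0.028. The true tip is therefore about 31 mm behind the reported TCP along the tool axis, and x/y agree. I'll lift, open and check this offset with the jaws open.

Call:
{"method": "drive_tool", "body": {
  "commands": "1 -0.3 0 0 0;-1 -0.5 0 0 0;-1 -0.5 0 0 0;-1 -0.5 0 0 0;-1 -0.5 0 0 0;-1 -0.5 0 0 0;-1 -0.5 0 0 0"
}}

```text
t: 4.3
tool_pos: [0.4299, 0.0244, 0.0452]
tool_rot: [1.203, 1.214, -1.204]
contact_force: [0.4, -0.4, -0.3]
opening: 0.0725
```

Run:
```python
from h import *
from station import ctrl
o=ctrl.get_obs();print(o["t"],o["tool_pos"],o["opening"],o["contact_force"].round(1))
i=ctrl.camera_info("wrist");p,d=ctrl.get_image("wrist");np.savez("w3.npz",p=p,d=d,**{k:i[k] for k in"KT"});cv2.imwrite(f"pics/w3.png",p)
C=cloud(i["K"],i["T"],d)
K,T=i["K"],i["T"]
for r in list(range(20,300,30)):
    row=C[r,:,2]; m=(row>.03)&(row<.08)&(np.abs(np.arange(640)-317)<34)
    c=np.where(m)[0]
    if len(c)<5: continue
    a=ray(K,T,c.min()-.5,r,.045);b=ray(K,T,c.max()+.5,r,.045)
    print(r,c.min(),c.max(),((a+b)/2)[:2].round(4),"w",(b-a)[0].round(4))
for v in(306,315,330,345,360):
    print(v,C[v,[170,182,192,450,460,470]].round(3).tolist())
```

```text
4.3 [0.42987761 0.02435639 0.04519777] 0.07245220240168579 [ 0.4 -0.4 -0.3]
20 287 350 [0.4292 0.133 ] w 0.0241
50 291 348 [0.4296 0.1227] w 0.0222
80 292 347 [0.4297 0.1119] w 0.0219
110 284 350 [0.4288 0.1007] w 0.0267
140 284 350 [0.4289 0.089 ] w 0.0273
170 294 346 [0.4302 0.0768] w 0.0221
200 294 345 [0.4301 0.0641] w 0.0221
230 295 344 [0.4302 0.0509] w 0.0217
260 295 344 [0.4303 0.037 ] w 0.0222
290 297 343 [0.4306 0.0225] w 0.0214
306 [[0.344, -0.009, 0.0], [0.35, -0.009, 0.0], [0.356, -0.009, -0.0], [0.506, -0.007, 0.001], [0.512, -0.007, 0.002], [0.518, -0.008, -0.0]]
315 [[0.343, -0.014, 0.001], [0.35, -0.015, 0.0], [0.389, 0.036, 0.095], [0.473, 0.036, 0.095], [0.513, -0.013, -0.0], [0.519, -0.013, -0.0]]
330 [[0.382, 0.033, 0.099], [0.389, 0.036, 0.105], [0.392, 0.036, 0.105], [0.47, 0.036, 0.104], [0.476, 0.033, 0.098], [0.479, 0.033, 0.098]]
345 [[0.388, 0.036, 0.114], [0.391, 0.036, 0.113], [0.394, 0.037, 0.114], [0.467, 0.037, 0.114], [0.471, 0.036, 0.112], [0.475, 0.034, 0.108]]
360 [[0.39, 0.035, 0.119], [0.393, 0.034, 0.118], [0.394, 0.033, 0.115], [0.466, 0.035, 0.118], [0.468, 0.036, 0.12], [0.47, 0.038, 0.122]]
```

View pics/w3.png

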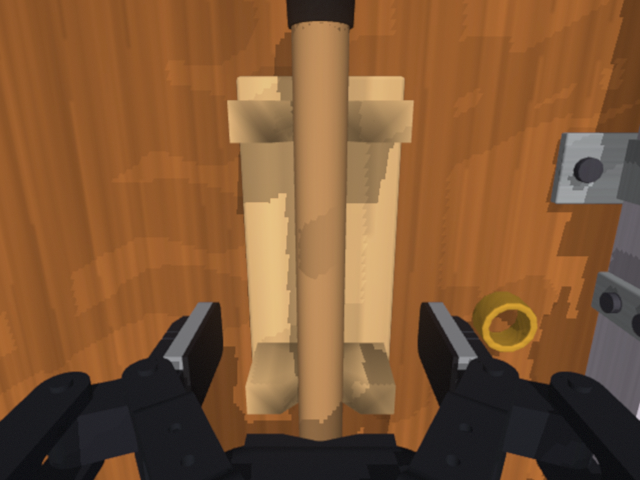

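The bar has not moved. The open tips are at z≈0.09 with the TCP at 0.045, which agrees with a 31 mm offset plus the swing-back. I'll lower by 50 mm.

Call:
{"method": "drive_tool", "body": {
  "commands": "-1 0.5 0 0 0;-1 0.9 0 0 0;-1 1.15 0 0 0;-1 1.25 0 0 0;-1 1.25 0 0 0;-1 1.25 0 0 0"
}}

```text
t: 4.85
tool_pos: [0.4306, 0.0243, -0.0039]
tool_rot: [1.203, 1.213, -1.203]
contact_force: [0.3, -0.8, -0.4]
opening: 0.0853
```

```bash
sed -i 's/off=0.0187/off=0.050/' h.py
python3 - <<'E'
from h import *
from station import ctrl
o=ctrl.get_obs();print(o["t"],o["tool_pos"],o["contact_force"].round(1))
goal(o,[.4303,.024,.045],0.0085)
E
```

```text
4.85 [ 0.43063568  0.02426089 -0.00386562] [ 0.3 -0.8 -0.4]
down axis [ 1.e-04 -0.e+00 -1.e+00] jaw yaw deg 0.46 shift units [ 0.028 -0.008  0.006] turn units -0.005
```

Call:
{"method": "drive_tool", "body": {
  "commands": "-0.5 0 0 0 0;0 0 0 0 0;0.4 0 0 0 0;1 0 0 0 0;1 0 0 0 0;1 0 0 0 0;1 0 0 0 0;1 0 0 0 0",
  "newtons": 60
}}

```text
t: 5.52
tool_pos: [0.4299, 0.0243, -0.0036]
tool_rot: [1.202, 1.214, -1.204]
contact_force: [-4.4, 0.2, 4.9]
opening: 0.0201
```

Call:
{"method": "drive_tool", "body": {
  "commands": "1 0 0 0 0;1 0 0 0 0;1 0 0 0 0"
}}

```text
t: 5.77
tool_pos: [0.43, 0.0243, -0.0036]
tool_rot: [1.202, 1.214, -1.204]
contact_force: [-3.4, -0.3, 5.0]
opening: 0.0204
```

Run:
```python
from h import *
from station import ctrl
o=ctrl.get_obs();print(o["t"],o["tool_pos"],o["contact_force"].round(1),o["opening"])
i=ctrl.camera_info("wrist");p,d=ctrl.get_image("wrist");np.savez("w4.npz",p=p,d=d,**{k:i[k] for k in"KT"});cv2.imwrite(f"pics/w4.png",p)
```

```text
5.7667 [ 0.42995569  0.02427373 -0.00360967] [-3.4 -0.3  5. ] 0.02038138496866155
```

View pics/w4.png

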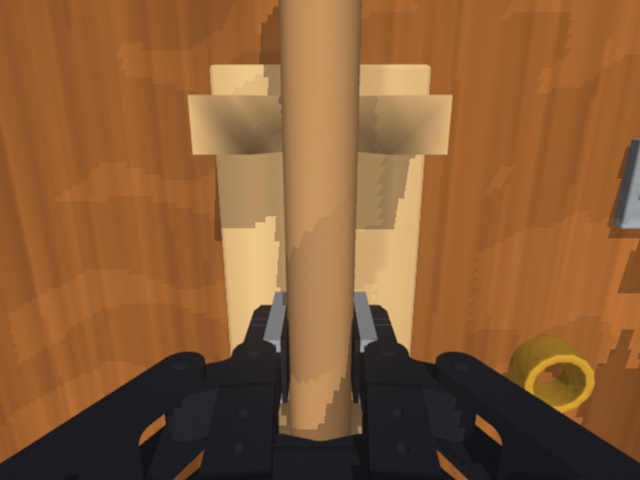

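The bar is gripped between the pads (opening 20 mm). Lifting.

Call:
{"method": "drive_tool", "body": {
  "commands": "1 -0.2 0 0 0;1 -0.6 0 0 0;1 -1.1 0 0 0;1 -1.6 0 0 0;1 -2.1 0 0 0;1 -2.4 0 0 0;1 -2.6 0 0 0;1 -2.6 0 0 0"
}}

```text
t: 6.48
tool_pos: [0.4318, 0.0242, 0.1021]
tool_rot: [1.205, 1.21, -1.2]
contact_force: [0.6, -0.4, -0.7]
opening: 0.0208
```

Run:
```python
from h import *
from station import ctrl
o=ctrl.get_obs();print(o["t"],o["tool_pos"],o["contact_force"].round(1),o["wrist_torque"].round(2),o["opening"])
for n in("wrist","side"):
    i=ctrl.camera_info(n);p,d=ctrl.get_image(n);np.savez(n+"5.npz",p=p,d=d,**{k:i[k] for k in"KT"});cv2.imwrite(f"pics/{n}5.png",p)
```

```text
6.4833 [0.43179366 0.02416202 0.10213772] [ 0.6 -0.4 -0.7] [ 0.02 -0.01  0.04] 0.02076914884775369
```

View pics/wrist5.png

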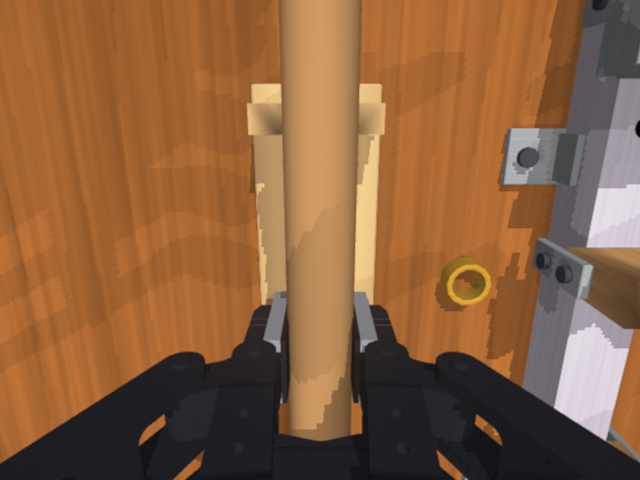

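View pics/side5.png

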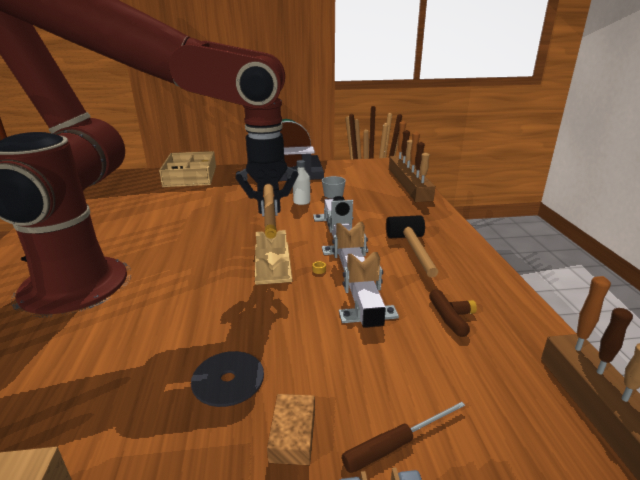

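Both pictures show the bar held level and clear of the cradle. I'll use the earlier wrist frame (w1) to cross-check the rail's line and rests against the top camera.

Run:
```python
from h import *
for f in("w1","top0","side0"):
    D=np.load(f+".npz");K,T,p,d=D["K"],D["T"],D["p"],D["d"];C=cloud(K,T,d);C[d==0]=-9
    X=C.reshape(-1,3); X=X[(abs(X[:,0]-.61)<.06)&(X[:,1]>-.3)&(X[:,1]<.32)]
    t=X[abs(X[:,2]-.046)<.0035]
    rows=[]
    for y in np.arange(-.22,.11,.02):
        q=t[(abs(t[:,1]-y)<.008)&(abs(t[:,0]-.61)<.03)]
        if len(q)>25: lo,hi=np.percentile(q[:,0],[2,98]); rows.append((y,lo,hi,(lo+hi)/2))
    rows=np.array(rows); print(f);print(rows[:,[0,1,2,3]].round(4).tolist())
    g=rows[abs(rows[:,2]-rows[:,1]-.039)<.004]
    if len(g)>2: s=np.polyfit(g[:,0],g[:,3],1);print("line",s,"at -.0585",np.polyval(s,-.0585))
    for a,b in((-.03,.05),(-.17,-.09)):
        q=X[(X[:,2]>.075)&(X[:,2]<.105)&(X[:,1]>a)&(X[:,1]<b)]
        if len(q):print(" rest y",np.percentile(q[:,1],[1,99]).round(4),"x",np.percentile(q[:,0],[1,99]).round(4),len(q))
    q=X[(X[:,2]>.09)&(X[:,2]<.105)&(X[:,1]>.14)&(X[:,1]<.2)]
    if len(q):print(" knob",np.percentile(q,[1,99],axis=0).round(4).tolist())
    q=X[(X[:,2]>.075)&(X[:,2]<.12)&(X[:,1]>.09)&(X[:,1]<.135)]
    if len(q):print(" plate",np.percentile(q,[1,99],axis=0).round(4).tolist())
```

```text
w1
[[-0.12, 0.6141, 0.638, 0.626], [-0.1, 0.5995, 0.6286, 0.614], [-0.08, 0.589, 0.628, 0.6085], [-0.06, 0.5888, 0.6281, 0.6084], [-0.04, 0.5885, 0.6279, 0.6082], [-0.02, 0.5883, 0.6279, 0.6081], [0.02, 0.5869, 0.6342, 0.6106], [0.04, 0.5879, 0.6271, 0.6075], [0.06, 0.5878, 0.6268, 0.6073], [0.08, 0.5875, 0.6268, 0.6071], [0.1, 0.5873, 0.6269, 0.6071]]
line [-0.0084851   0.60785798] at -.0585 0.6083543617141088
 rest y [0.0022 0.0262] x [0.5777 0.6376] 3606
 rest y [-0.115 -0.113] x [0.627  0.6397] 243
 knob [[0.5937, 0.159, 0.0901], [0.6156, 0.1663, 0.0997]]
 plate [[0.5807, 0.1137, 0.0766], [0.6244, 0.1237, 0.1135]]
top0
[[-0.22, 0.5939, 0.6315, 0.6127], [-0.2, 0.5934, 0.6308, 0.6121], [-0.18, 0.5929, 0.6315, 0.6122], [-0.16, 0.5927, 0.6309, 0.6118], [-0.1, 0.5925, 0.6299, 0.6112], [-0.08, 0.5926, 0.6294, 0.611], [-0.06, 0.5912, 0.6294, 0.6103], [-0.04, 0.5909, 0.6291, 0.61], [-0.02, 0.5913, 0.6288, 0.61], [0.04, 0.5899, 0.6271, 0.6085], [0.06, 0.5895, 0.6274, 0.6085], [0.08, 0.5896, 0.6271, 0.6084], [0.1, 0.5891, 0.6268, 0.608]]
line [-0.0147432   0.60946934] at -.0585 0.6103318193379299
 rest y [-0.0008  0.023 ] x [0.5796 0.6386] 232
 rest y [-0.1401 -0.1165] x [0.5808 0.6409] 233
 knob [[0.596, 0.1576, 0.0907], [0.6201, 0.1839, 0.1029]]
 plate [[0.583, 0.1108, 0.0819], [0.6342, 0.1212, 0.1154]]
side0
[[-0.22, 0.5891, 0.6279, 0.6085], [-0.2, 0.5891, 0.6283, 0.6087], [-0.18, 0.5886, 0.6276, 0.6081], [-0.16, 0.5885, 0.6276, 0.6081], [-0.14, 0.5834, 0.6378, 0.6106], [-0.04, 0.587, 0.6267, 0.6069], [-0.02, 0.5879, 0.6262, 0.607], [-0.0, 0.5823, 0.6379, 0.6101]]
line [-0.00867899  0.6066977 ] at -.0585 0.607205418943932
 rest y [-0.0032  0.0239] x [0.5768 0.6367] 311
 rest y [-0.1427 -0.1157] x [0.5782 0.6376] 428
 knob [[0.5922, 0.1587, 0.0927], [0.6173, 0.1834, 0.0995]]
 plate [[0.5815, 0.1087, 0.0755], [0.6314, 0.1213, 0.1129]]
```

```bash
sed -i 's/off=0.050/off=0.0486/' h.py
python3 - <<'E'
from h import *
from station import ctrl
o=ctrl.get_obs();print(o["t"],o["tool_pos"])
goal(o,[.6085,-.056,.150],0.0085)
E
```

```text
6.5833 [0.4301554  0.02432503 0.09953858]
down axis [-3.e-04  0.e+00 -1.e+00] jaw yaw deg 0.46 shift units [-0.048  4.442  2.044] turn units -0.005
```

Call:
{"method": "drive_tool", "body": {
  "commands": "1 -0.02 0.4 0.2 0;1 -0.05 1.1 0.5 0;1 -0.05 1.9 0.9 0;1 -0.05 2.7 1.25 0;1 -0.05 3.4 1.55 0;1 -0.05 4 1.85 0;1 -0.05 4.4 2.04 0;1 -0.05 4.44 2.04 0"
}}

```text
t: 7.25
tool_pos: [0.61, -0.0573, 0.0999]
tool_rot: [1.203, 1.214, -1.206]
contact_force: [-0.9, -0.4, -1.6]
opening: 0.0204
```

Call:
{"method": "drive_tool", "body": {
  "commands": "1 0 0 0 0;1 0 0 0 0;1 0 0 0 0"
}}

```text
t: 7.5
tool_pos: [0.6072, -0.0552, 0.1009]
tool_rot: [1.202, 1.215, -1.204]
contact_force: [0.8, -0.1, -0.5]
opening: 0.0206
```

Run:
```python
from h import *
from station import ctrl
o=ctrl.get_obs();print(o["t"],o["tool_pos"],o["contact_force"].round(1),o["opening"])
goal(o,[.6085,-.056,.150],0.0085)
for n in("wrist","top"):
    i=ctrl.camera_info(n);p,d=ctrl.get_image(n);np.savez(n+"6.npz",p=p,d=d,**{k:i[k] for k in"KT"});cv2.imwrite(f"pics/{n}6.png",p)
```

```text
7.5 [ 0.60721886 -0.055175    0.10089877] [ 0.8 -0.1 -0.5] 0.020623108545532683
down axis [-2.1e-03  5.0e-04 -1.0e+00] jaw yaw deg 0.49 shift units [-0.013  0.032  0.021] turn units 0.001
```

View pics/wrist6.png

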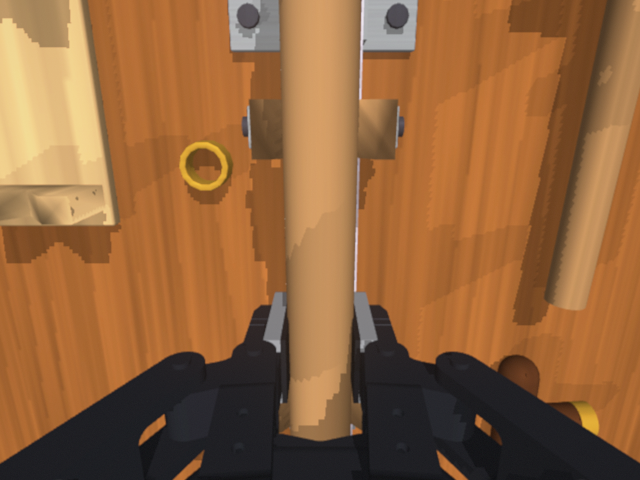

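View pics/top6.png

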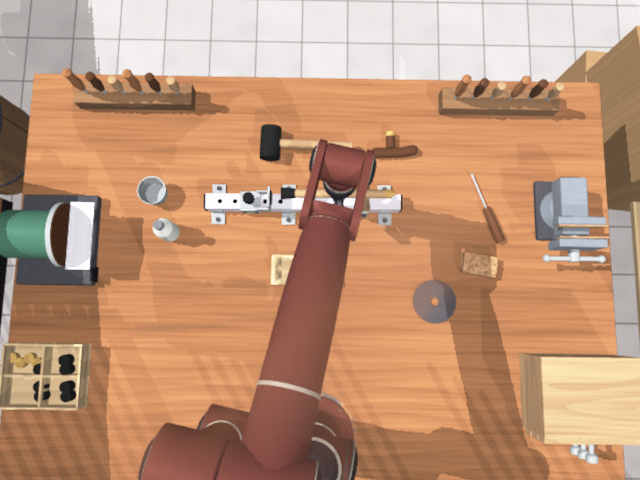

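The wrist view shows the rest at cols 248–398 (row ≈130), its middle about 323 against a bar middle near 320. I'll convert that to mm.

Run:
```python
from h import *
D=np.load("wrist6.npz");K,T,p,d=D["K"],D["T"],D["p"],D["d"];C=cloud(K,T,d);C[d==0]=-9
X=C.reshape(-1,3)
q=X[(X[:,2]>.06)&(X[:,2]<.11)&(abs(X[:,0]-.608)<.05)&(abs(X[:,1]-.012)<.03)]
print("rest",np.percentile(q,[1,50,99],axis=0).round(4).tolist(),len(q))
for r in(60,90,200,250):
    c=np.where((C[r,:,2]>.13)&(C[r,:,2]<.18))[0];a=ray(K,T,c.min()-.5,r,.150);b=ray(K,T,c.max()+.5,r,.150);print(r,c.min(),c.max(),((a+b)/2).round(4),(b-a)[0].round(4))
# top: ferrule end
D=np.load("top6.npz");K,T,p,d=D["K"],D["T"],D["p"],D["d"];C=cloud(K,T,d);C[d==0]=-9;X=C.reshape(-1,3)
q=X[(X[:,2]>.145)&(X[:,2]<.18)&(X[:,1]>.03)&(X[:,1]<.13)&(abs(X[:,0]-.608)<.03)]
print("ferr/bar part",len(q),q.min(0).round(4),q.max(0).round(4),q.mean(0).round(4))
```

```text
rest [[0.5695, 0.0021, 0.0618], [0.6245, 0.014, 0.0977], [0.6472, 0.0253, 0.0997]] 4555
60 280 359 [0.6071 0.034  0.15  ] 0.022
90 281 358 [0.6072 0.0263 0.15  ] 0.0218
200 284 355 [ 0.6074 -0.0051  0.15  ] 0.0218
250 285 354 [ 0.6076 -0.021   0.15  ] 0.022
ferr/bar part 221 [0.5944 0.0311 0.1476] [0.6211 0.0831 0.1667] [0.6069 0.0586 0.1586]
```

Call:
{"method": "drive_tool", "body": {
  "commands": "1 0.2 0.04 0 0;1 0.5 0.04 0 0;1 0.8 0.04 0 0;1 1.05 0.04 0 0;1 1.2 0.04 0 0;1 1.3 0.04 0 0;1 1.3 0.04 0 0;1 1.3 0.04 0 0"
}}

```text
t: 8.27
tool_pos: [0.6103, -0.0559, 0.0497]
tool_rot: [1.203, 1.213, -1.203]
contact_force: [-0.1, 0.3, -1.2]
opening: 0.0204
```

Run:
```python
from h import *
from station import ctrl
o=ctrl.get_obs();print(o["t"],o["tool_pos"],o["contact_force"].round(1),o["opening"])
goal(o,[.6088,-.0555,.092],0.0085)
```

```text
8.2667 [ 0.61028221 -0.05587484  0.04968059] [-0.1  0.3 -1.2] 0.020367848695304464
down axis [-3.e-04  1.e-04 -1.e+00] jaw yaw deg 0.46 shift units [ 0.157 -0.037 -0.01 ] turn units -0.005
```

Call:
{"method": "drive_tool", "body": {
  "commands": "1 0.06 -0.03 0 0;1 0.1 -0.03 0 0;1 0.13 -0.03 0 0;1 0.13 -0.03 0 0;1 0.13 -0.03 0 0"
}}

```text
t: 8.68
tool_pos: [0.6091, -0.0559, 0.0448]
tool_rot: [1.203, 1.213, -1.203]
contact_force: [0.0, -0.0, -1.6]
opening: 0.0207
```

Run:
```python
from h import *
from station import ctrl
o=ctrl.get_obs();print(o["t"],o["tool_pos"],o["contact_force"].round(1),o["opening"])
goal(o,[.6088,-.0555,.092],0.0085)
for n in("side",):
    i=ctrl.camera_info(n);p,d=ctrl.get_image(n);np.savez(n+"7.npz",p=p,d=d,**{k:i[k] for k in"KT"});cv2.imwrite(f"pics/s7.png",cv2.resize(p[180:340,290:430],None,fx=5,fy=3.75,interpolation=cv2.INTER_CUBIC))
```

```text
8.6833 [ 0.60912761 -0.05589406  0.0448199 ] [ 0.  -0.  -1.6] 0.020695169013499007
down axis [ 2.e-04 -1.e-04 -1.e+00] jaw yaw deg 0.46 shift units [ 0.035 -0.008 -0.01 ] turn units -0.005
```

View pics/s7.png

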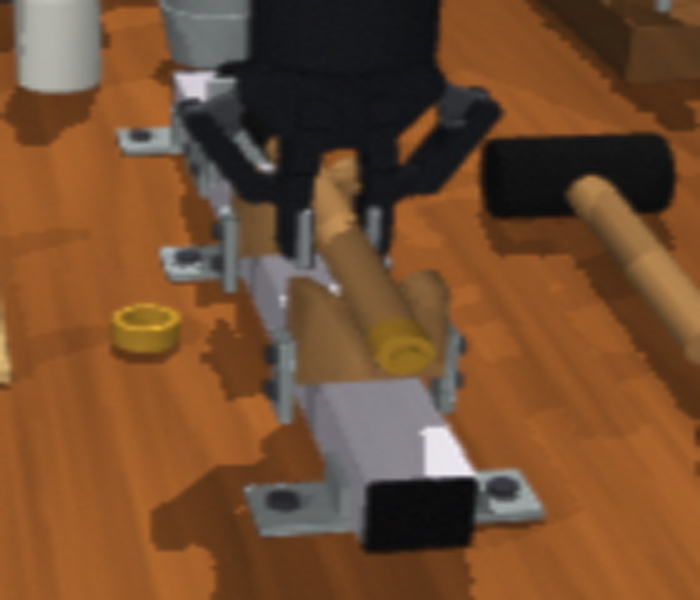

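The side view shows the bar in the near notch, just above its bottom, and there is no contact force yet. I'll creep down in 1 mm steps.

Call:
{"method": "drive_tool", "body": {
  "commands": "1 0.03 0 0 0;1 0.04 0 0 0;1 0.04 0 0 0;1 0.04 0 0 0"
}}

```text
t: 9.07
tool_pos: [0.6094, -0.056, 0.0443]
tool_rot: [1.203, 1.213, -1.203]
contact_force: [-4.1, 0.9, 6.5]
opening: 0.0204
```

Contact is 6.5 N, so the bar is down in the notches. Opening slowly.

Call:
{"method": "drive_tool", "body": {
  "commands": "0.6 0 -0.01 0 0;0.5 0 -0.01 0 0;0.4 0 -0.01 0 0;0.2 0 -0.01 0 0;0 0 -0.01 0 0;-0.4 0 -0.01 0 0;-1 0 -0.01 0 0;-1 0 -0.01 0 0"
}}

```text
t: 9.73
tool_pos: [0.6086, -0.0559, 0.0428]
tool_rot: [1.203, 1.213, -1.203]
contact_force: [1.0, -0.1, -0.2]
opening: 0.0769
```

Call:
{"method": "drive_tool", "body": {
  "commands": "-1 0 0 0 0;-1 -0.6 0 0 0;-1 -1.4 0 0 0;-1 -2.2 0 0 0;-1 -3 0 0 0;-1 -3.4 0 0 0;-1 -3.5 0 0 0;-1 -3.5 0 0 0"
}}

```text
t: 10.4
tool_pos: [0.6096, -0.056, 0.1849]
tool_rot: [1.204, 1.21, -1.201]
contact_force: [-0.4, -0.0, -0.6]
opening: 0.0854
```

Run:
```python
from h import *
from station import ctrl
o=ctrl.get_obs();print(o["t"],o["tool_pos"],o["contact_force"].round(1),o["opening"])
for n in("wrist","side"):
    i=ctrl.camera_info(n);p,d=ctrl.get_image(n);np.savez(n+"8.npz",p=p,d=d,**{k:i[k] for k in"KT"});cv2.imwrite(f"pics/{n}8.png",p)
```

```text
10.4 [ 0.60962274 -0.05603067  0.18486225] [-0.4 -0.  -0.6] 0.08538230165724656
```

View pics/wrist8.png

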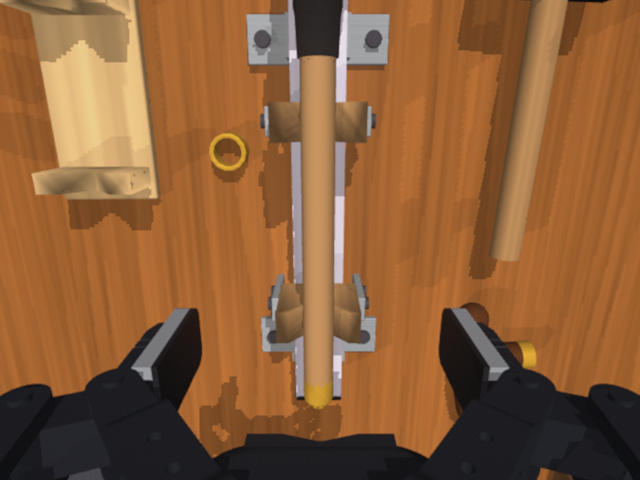

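View pics/side8.png

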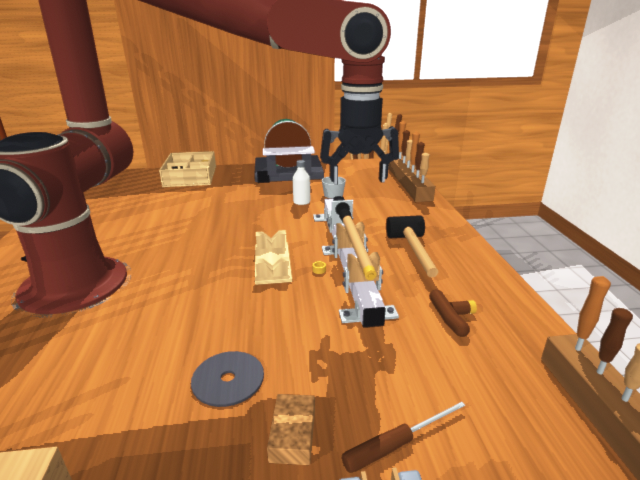

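The wrist and side views show the bar lying in both rests, ferrule at the top (320,25) towards the stop, and the fingers clear. I'll verify its numbers and move over the knob.

Run:
```python
from h import *
D=np.load("wrist8.npz");K,T,p,d=D["K"],D["T"],D["p"],D["d"];C=cloud(K,T,d);C[d==0]=-9
for r in(30,80,180,220,260,350):
    w=C[r,:,2];c=np.where((w>.088)&(w<.12)&(abs(np.arange(640)-320)<30))[0];a=ray(K,T,c.min()-.5,r,.092);b=ray(K,T,c.max()+.5,r,.092);print(r,((a+b)/2).round(4),(b-a)[0].round(4),"top z",np.median(C[r,316:322,2]).round(4))
from station import ctrl
goal(ctrl.get_obs(),[.6067,.1735,.185+.0486],.0085)
```

```text
30 [0.608  0.0652 0.092 ] 0.0263 top z 0.1046
80 [0.6081 0.0379 0.092 ] 0.0223 top z 0.1037
180 [ 0.6088 -0.0226  0.092 ] 0.022 top z 0.1041
220 [ 0.6087 -0.0493  0.092 ] 0.022 top z 0.1032
260 [ 0.6092 -0.0777  0.092 ] 0.022 top z 0.1029
350 [ 0.6096 -0.1483  0.092 ] 0.0221 top z 0.1031
down axis [-2.7e-03  6.0e-04 -1.0e+00] jaw yaw deg 0.46 shift units [-0.093  0.02  -5.73 ] turn units -0.005
```

Call:
{"method": "drive_tool", "body": {
  "commands": "-1 0 0 -0.5 0;-1 0 -0.02 -1.4 0;-1 0 -0.04 -2.4 0;-1 0 -0.06 -3.4 0;-1 0 -0.07 -4.4 0;-1 0 -0.07 -5.2 0;-1 0 -0.07 -5.7 0;-1 0 -0.07 -5.74 0"
}}

```text
t: 11.17
tool_pos: [0.602, 0.1772, 0.1798]
tool_rot: [1.198, 1.219, -1.203]
contact_force: [-0.6, 0.3, 0.3]
opening: 0.0852
```

Call:
{"method": "drive_tool", "body": {
  "commands": "-1 0 0 0 0;-1 0 0 0 0;-1 0 0 0 0"
}}

```text
t: 11.42
tool_pos: [0.6037, 0.1724, 0.1819]
tool_rot: [1.203, 1.213, -1.206]
contact_force: [0.5, 1.1, 0.6]
opening: 0.0848
```

Run:
```python
from h import *
from station import ctrl
o=ctrl.get_obs();print(o["t"],o["tool_pos"],o["contact_force"].round(1),o["dq"].round(3))
i=ctrl.camera_info("wrist");p,d=ctrl.get_image("wrist");K,T=i["K"],i["T"];np.savez("w9.npz",p=p,d=d,K=K,T=T);cv2.imwrite(f"pics/w9.png",p)
C=cloud(K,T,d);C[d==0]=-9;X=C.reshape(-1,3)
q=X[(X[:,2]>.094)&(X[:,2]<.103)&(abs(X[:,0]-.607)<.04)&(X[:,1]>.145)&(X[:,1]<.21)]
print("knob top",len(q),np.percentile(q,[1,99],axis=0).round(4).tolist(),q.mean(0).round(4))
goal(o,[.6067,.1735,.085],.0085)
```

```text
11.4167 [0.60367206 0.17238267 0.18190806] [0.5 1.1 0.6] [-0.007 -0.007 -0.008  0.002 -0.001  0.001]
knob top 1365 [[0.5939, 0.1617, 0.0945], [0.6199, 0.1871, 0.0997]] [0.6068 0.1749 0.0979]
down axis [-1.8e-03 -7.0e-04 -1.0e+00] jaw yaw deg 0.38 shift units [ 3.638  0.082 -0.03 ] turn units -0.021
```

View pics/w9.png

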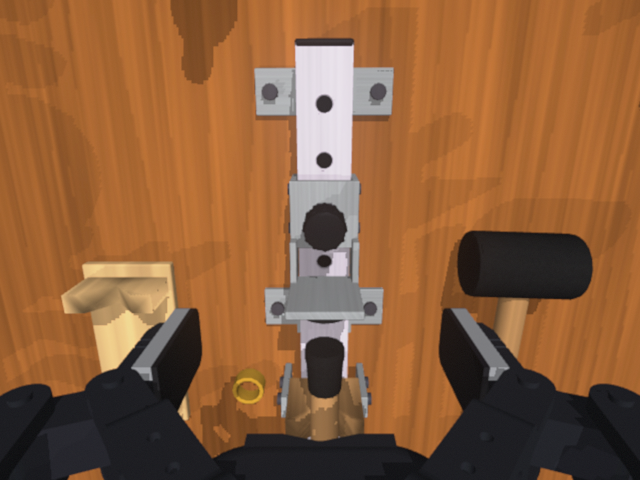

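The wrist view shows the knob at (325,228) and the ferrule at (325,365), short of the plate (row ≈290). Knob axis ≈ (0.6068, 0.1745), top z 0.098, which fits the rail prediction. I'll descend to grip it slightly above its middle, clear of the cheeks.

Call:
{"method": "drive_tool", "body": {
  "commands": "-1 0.5 0.08 -0.05 0;-1 1.2 0.08 -0.05 0;-1 1.9 0.08 -0.05 0;-1 2.5 0.08 -0.05 0;-1 3 0.08 -0.05 0;-1 3.3 0.08 -0.05 0;-1 3.45 0.08 -0.05 0;-1 3.45 0.08 -0.05 0"
}}

```text
t: 12.13
tool_pos: [0.6065, 0.1749, 0.0437]
tool_rot: [1.203, 1.214, -1.206]
contact_force: [-0.6, -0.0, 0.8]
opening: 0.0854
```

Run:
```python
from h import *
from station import ctrl
o=ctrl.get_obs();print(o["t"],o["tool_pos"],o["contact_force"].round(1),o["dq"].round(3))
goal(o,[.6068,.1745,.0886],.0085)
```

```text
12.1333 [0.60646728 0.17489385 0.04374952] [-0.6 -0.   0.8] [ 0.006 -0.026 -0.032  0.     0.012  0.001]
down axis [-2.3e-03 -5.0e-04 -1.0e+00] jaw yaw deg 0.41 shift units [0.094 0.008 0.01 ] turn units -0.016
```

Call:
{"method": "drive_tool", "body": {
  "commands": "-1 0.09 0 0 0;-1 0.09 0 0 0;-0.4 0.09 0 0 0;0 0.09 0 0 0;0.4 0.09 0 0 0;1 0.09 0 0 0;1 0.09 0 0 0;1 0.09 0 0 0",
  "newtons": 60
}}

```text
t: 12.8
tool_pos: [0.6066, 0.1758, 0.0422]
tool_rot: [1.202, 1.214, -1.205]
contact_force: [-5.1, -0.2, 5.2]
opening: 0.0263
```

Call:
{"method": "drive_tool", "body": {
  "commands": "1 0 0 0 0;1 0 0 0 0;1 0 0 0 0"
}}

```text
t: 13.05
tool_pos: [0.6065, 0.1758, 0.0421]
tool_rot: [1.202, 1.214, -1.204]
contact_force: [-4.8, -1.0, 5.0]
opening: 0.0264
```

Run:
```python
from h import *
from station import ctrl
o=ctrl.get_obs();print(o["t"],o["tool_pos"],o["contact_force"].round(1),o["opening"])
i=ctrl.camera_info("wrist");p,d=ctrl.get_image("wrist");K,T=i["K"],i["T"];np.savez("w10.npz",p=p,d=d,K=K,T=T);cv2.imwrite(f"pics/w10.png",p)
```

```text
13.05 [0.60654256 0.17581549 0.04214938] [-4.8 -1.   5. ] 0.026374393152535695
```

View pics/w10.png

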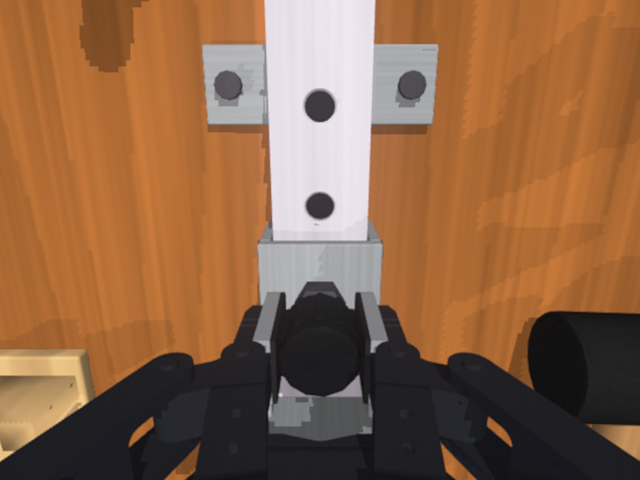

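The knob is held squarely between the pads (opening 26 mm, the same −1.6 mm bias as on the bar). Pulling up about 17 mm.

Call:
{"method": "drive_tool", "body": {
  "commands": "1 -0.1 0 0 0;1 -0.2 0 0 0;1 -0.3 0 0 0;1 -0.4 0 0 0;1 -0.42 0 0 0;1 -0.42 0 0 0"
}}

```text
t: 13.6
tool_pos: [0.6064, 0.1757, 0.0573]
tool_rot: [1.202, 1.214, -1.205]
contact_force: [1.8, 1.5, -11.7]
opening: 0.0262
```

Run:
```python
from h import *
from station import ctrl
o=ctrl.get_obs();print(o["t"],o["tool_pos"],o["contact_force"].round(1),o["opening"])
i=ctrl.camera_info("wrist");p,d=ctrl.get_image("wrist");K,T=i["K"],i["T"];np.savez("w11.npz",p=p,d=d,K=K,T=T);cv2.imwrite(f"pics/w11.png",p)
for f in("w10","w11"):
    D=np.load(f+".npz");C=cloud(D["K"],D["T"],D["d"]);print(f,"knob top z",np.median(C[345:375,305:335,2]).round(4),"cam z",D["T"][2,3].round(4))
```

```text
13.6 [0.60637004 0.17573601 0.05733867] [  1.8   1.5 -11.7] 0.026198343680711694
w10 knob top z 0.0983 cam z 0.2126
w11 knob top z 0.1134 cam z 0.2277
```

View pics/w11.png

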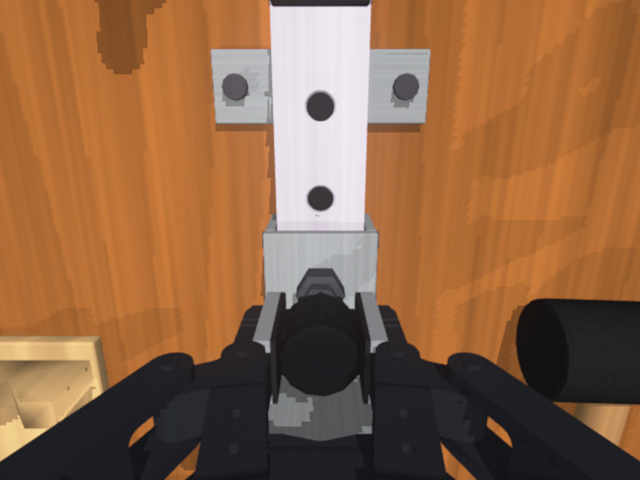

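The knob has risen 15 mm (98.3→113.4) and the force of 11.7 N fits the spring. I'll slide slowly 40 mm towards the rests.

Call:
{"method": "drive_tool", "body": {
  "commands": "1 -0.04 0 0.08 0;1 -0.04 0 0.2 0;1 -0.04 0 0.34 0;1 -0.04 0 0.48 0;1 -0.04 0 0.62 0;1 -0.04 0 0.74 0;1 -0.04 0 0.84 0;1 -0.04 0 0.9 0"
}}

```text
t: 14.32
tool_pos: [0.6068, 0.1391, 0.0595]
tool_rot: [1.203, 1.214, -1.205]
contact_force: [-2.7, 3.0, -11.7]
opening: 0.0259
```

Call:
{"method": "drive_tool", "body": {
  "commands": "1 0 0 0.03 0;1 0 0 0.06 0;1 0 0 0.06 0;1 0 0 0.06 0"
}}

```text
t: 14.65
tool_pos: [0.6069, 0.1371, 0.0595]
tool_rot: [1.202, 1.214, -1.205]
contact_force: [-4.4, 1.1, -12.3]
opening: 0.0263
```

Run:
```python
from h import *
from station import ctrl
o=ctrl.get_obs();print(o["t"],o["tool_pos"],o["contact_force"].round(1),o["opening"])
print("slid from .1758:",(.1758-o["tool_pos"][1])*1000)
i=ctrl.camera_info("wrist");p,d=ctrl.get_image("wrist");K,T=i["K"],i["T"];np.savez("w12.npz",p=p,d=d,K=K,T=T);cv2.imwrite(f"pics/w12.png",p)
C=cloud(K,T,d);print("knob z",np.median(C[345:375,305:335,2]).round(4))
```

```text
14.65 [0.60686877 0.13709343 0.05952972] [ -4.4   1.1 -12.3] 0.026290573643006344
slid from .1758: 38.70657494392871
knob z 0.1156
```

View pics/w12.png

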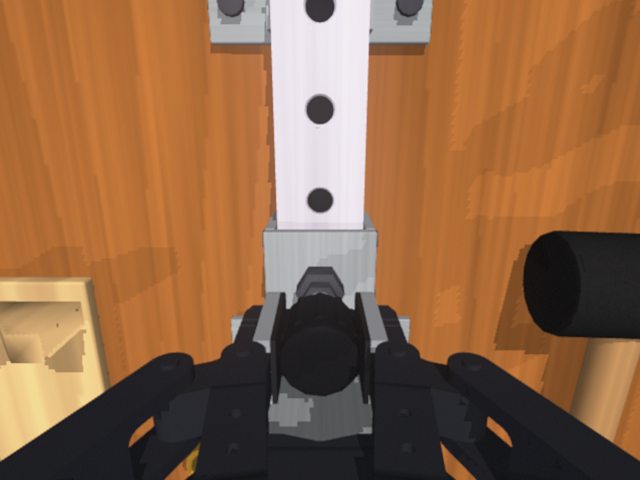

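The hole pattern beside the sleeve (320,200) nearly repeats the first hole's picture (320,198), and the slide reads 38.7 mm. I'll add 1.3 mm, then lower.

Call:
{"method": "drive_tool", "body": {
  "commands": "1 0 0 0.03 0;1 0 0 0.03 0;1 0.08 0 0.03 0;1 0.16 0 0.03 0;1 0.24 0 0.03 0;1 0.32 0 0.03 0;1 0.4 0 0.03 0;1 0.45 0 0.03 0"
}}

```text
t: 15.37
tool_pos: [0.607, 0.1362, 0.0423]
tool_rot: [1.202, 1.214, -1.204]
contact_force: [-7.6, 0.5, -2.0]
opening: 0.0263
```

Call:
{"method": "drive_tool", "body": {
  "commands": "1 0 0 0 0;1 0 0 0 0;1 0 0 0 0"
}}

```text
t: 15.62
tool_pos: [0.607, 0.1362, 0.0426]
tool_rot: [1.202, 1.214, -1.204]
contact_force: [-8.7, 1.9, -6.4]
opening: 0.0263
```

Run:
```python
from h import *
from station import ctrl
o=ctrl.get_obs();print(o["t"],o["tool_pos"],o["contact_force"].round(1),o["opening"])
print("slid from .1758:",(.1758-o["tool_pos"][1])*1000)
i=ctrl.camera_info("wrist");p,d=ctrl.get_image("wrist");K,T=i["K"],i["T"];np.savez("w13.npz",p=p,d=d,K=K,T=T);cv2.imwrite(f"pics/w13.png",p)
C=cloud(K,T,d);print("knob z",np.median(C[345:375,305:335,2]).round(4))
p,d=ctrl.get_image("side");cv2.imwrite("pics/s13.png",cv2.resize(p[180:340,290:430],None,fx=5,fy=3.75,interpolation=cv2.INTER_CUBIC))
```

```text
15.6167 [0.60698872 0.13624249 0.04264728] [-8.7  1.9 -6.4] 0.02627735241897445
slid from .1758: 39.55751367622851
knob z 0.0987
```

View pics/w13.png

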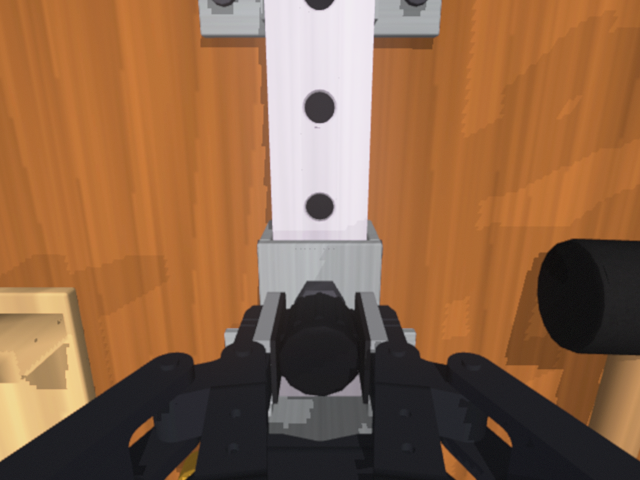

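View pics/s13.png

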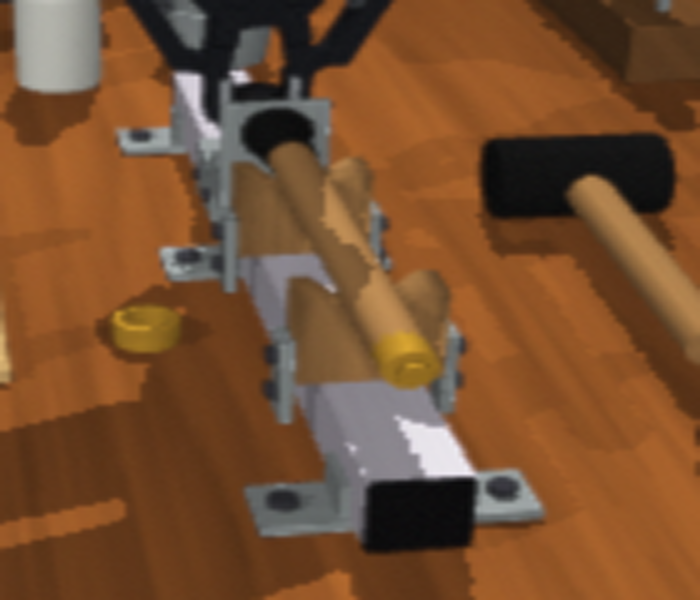

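The side view shows the bar in both notches with its ferrule against the pad, brass end pushed a little nearer. The knob top is at 98.7 mm against 98.3 home, but I am still carrying the 6 N spring, so I'll ease down about 2 mm to press the pin fully home.

Call:
{"method": "drive_tool", "body": {
  "commands": "1 0.03 -0.02 0 0;1 0.06 -0.02 0 0;1 0.06 -0.02 0 0;1 0.06 -0.02 0 0;1 0.06 -0.02 0 0"
}}

```text
t: 16.13
tool_pos: [0.6071, 0.1363, 0.0422]
tool_rot: [1.203, 1.213, -1.203]
contact_force: [-9.4, -0.0, -0.7]
opening: 0.0268
```

Run:
```python
from h import *
from station import ctrl
o=ctrl.get_obs();print(o["t"],o["tool_pos"],o["contact_force"].round(1),o["opening"])
i=ctrl.camera_info("wrist");p,d=ctrl.get_image("wrist");C=cloud(i["K"],i["T"],d);print("knob z",np.median(C[345:375,305:335,2]).round(4))
i=ctrl.camera_info("side");K,T=i["K"],i["T"];p,d=ctrl.get_image("side");np.savez("side14.npz",p=p,d=d,K=K,T=T);cv2.imwrite("pics/s14.png",cv2.resize(p[195:245,315:370],None,fx=12,fy=12,interpolation=cv2.INTER_CUBIC))
C=cloud(K,T,d);C[d==0]=-9;X=C.reshape(-1,3)
q=X[(X[:,2]>.096)&(X[:,2]<.108)&(abs(X[:,0]-.6075)<.008)&(X[:,1]<.03)&(X[:,1]>-.22)];print("bar",q.min(0).round(4),q.max(0).round(4),np.median(q,0).round(4),np.polyfit(q[:,1],q[:,0],1))
p,d=ctrl.get_image("top");cv2.imwrite("pics/t14.png",cv2.resize(p[110:310,140:440],None,fx=2.6,fy=2.6,interpolation=cv2.INTER_CUBIC))
```

```text
16.1333 [0.60709398 0.13625339 0.04221361] [-9.4 -0.  -0.7] 0.02679635298703246
knob z 0.0983
bar [ 0.5995 -0.2081  0.0961] [0.6154 0.0298 0.1046] [ 0.6064 -0.116   0.102 ] [-0.00235797  0.60645754]
```

View pics/s14.png

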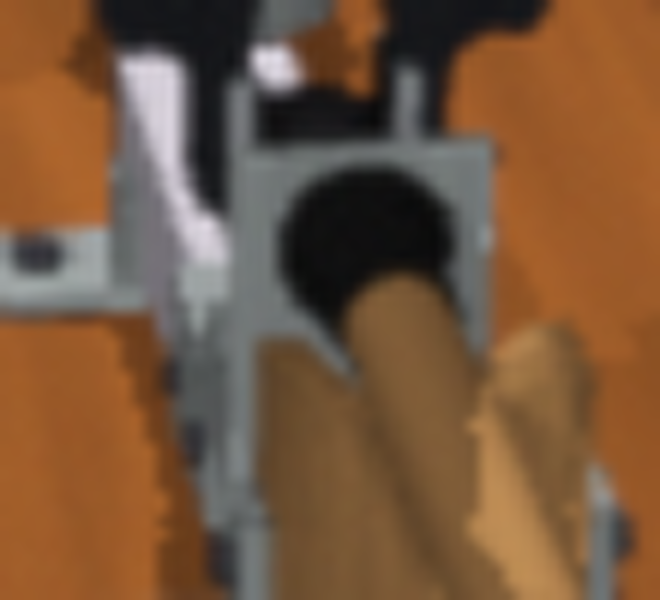

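View pics/t14.png

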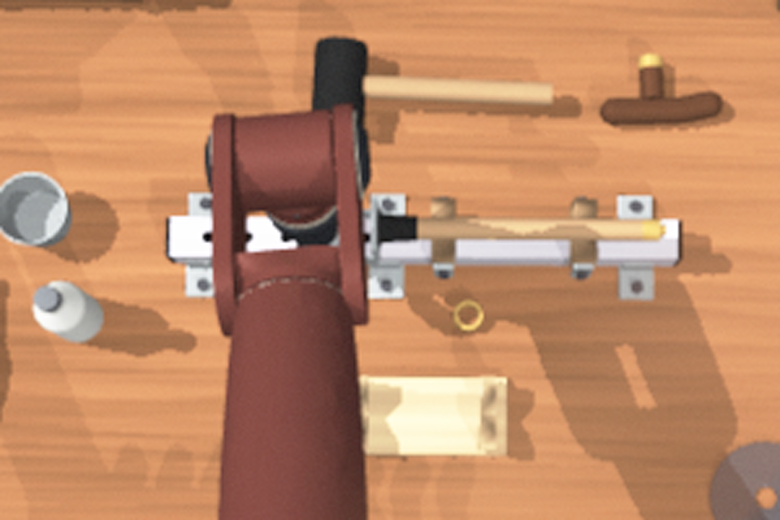

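Pin home (knob top 98.3 mm, as at the start), load gone, ferrule against the pad. Handing in with the grip held.

Run:
```python
from station import ctrl
ctrl.finish_job()
```

```text
the job is handed in; nothing more can be done
```

I laid the cane section in both V rests and let it go. Then I pulled the plunger up about 17 mm and slid the stop one hole towards the section. I let the pin go home and handed in at about 16 s with the knob still gripped, at the 60 N setting. The hand-in reports no verdict.

**What the last checks showed:**
- **Pin:** the knob's top was at 98.3 mm, the same as at the start, and the spring load on the wrist was gone.
- **Stop:** it had slid 39.6 mm by the tool pose, and the holes beside the sleeve look the same as in the first hole.
- **Section:** before the slide its top was about 103–104 mm up, so the axis was at about 92 mm. It lay within about 1 mm of the rail's line. After the slide I checked it from the side and top cameras only: it still lies in both notches with the ferrule at the pad.
- **Other things:** those visible in the last top view looked unmoved; I did not measure them.

**What failed or disagreed:**
- **First grasp:** it missed, because the fingertips are about 31 mm short of where the reported tool position puts them. The shut tips pressed on the bar with about 14 N, but it did not move. I measured the offset in the wrist camera and allowed for it after that.
- **Rail position:** the three cameras disagreed by 2–3 mm. I used the wrist camera's values.
- **Sideways force:** about 9 N remained across the rail while I held the knob.

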